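Turn a bench vacuum pump over by hand, just past compression

TASK

Check that the larger of the two bench pumps, the one with a crank knob on its flywheel, turns freely: slowly turn its flywheel clockwise (seen from above) by hand, through the point where it gets stiff, and stop just past it. Leave the crank knob standing between the long pointer and the short pointer beside the rim, never letting it run on beyond the short one, and do not turn the small pump's wheel.

Things in the scene. Friction and masses are not known exactly. Their poses are not given: they have to be found in the camera images.
- flywheel (a joint): Angle of the big pump's flywheel (steel, 170 mm across, rim top at height 168 mm), growing clockwise seen from above; stops at 0 and 2.6, starts at 0 to 0.7. 1.40: knob at the long pointer; 2.01: at the short one. Easy to 1.0, then stiff, at most about 6 N at the knob near 1.1, easing to 1.40. Let go at 1.0-1.35 it springs back to 0.96; at 1.45-1.8 it runs on to 1.85; elsewhere it stays.
- crank_knob: Upright white round knob on the flywheel, 24 mm across, 40 mm tall, spinning freely on its own vertical axis (its yaw means nothing). Origin: centre of its underside, at height 176 mm, 8 mm above the wheel's rim; top at 216 mm. Its axis runs 58 mm from the flywheel's axis. Can be pinched from above in any direction; nothing near it stands above the rim.
- pump: Big pump, fixed: base 190 x 160 mm, grey motor, one finned cylinder reaching 155 mm along its -y. Origin: on the table under the flywheel's vertical axis. Anticlockwise from its +x, about that axis: knob at 1.75 rad minus joint flywheel; long pointer (flat dark steel bar, 60 mm) at 0.35, short one (28 mm) at -0.26. Both point at the wheel from 4 mm outside its rim, level with the rim's top.
- plain_wheel (a joint): Angle of the small pump's wheel, not to be turned: steel, 100 mm across, top at height 128 mm, no knob, no pointers, on a smaller pump with two opposed cylinders. Turns easily; 0 at the start, positive clockwise. The pumps stand about 0.45 m apart, left and right in front of the robot, either one on either side.

How it is judged:
At the end, for the whole second after the job is handed in: The flywheel is at rest with the crank knob's axis between the two pointers (joint value 1.40 to 2.01: past the long pointer, not past the short one) (value of joint flywheel between 1.4 and 2.01 rad and velocity of joint flywheel between -0.05 and 0.05 rad/s); the robot touches nothing.
It fails at once if the flywheel is flung round (faster than 5 rad/s) (velocity of joint flywheel above 5 rad/s).
It fails at once if the crank knob runs on beyond the short pointer (more than 0.07 rad past it) (value of joint flywheel above 2.08 rad).
It fails at once if the small pump's wheel is turned by more than 0.2 rad (value of joint plain_wheel above 0.2 rad or value of joint plain_wheel below -0.2 rad).
It also fails if it takes over 38 s, if anything falls off the work surface, if the arm or the gripper's body presses on something with over 40 N, if the wrist force passes 120 N, or if a joint passes its speed limit or range.

ROBOT

A 6-joint arm with a two-finger parallel gripper is mounted at the origin on the work surface. World frame = base frame: x ahead of the robot, y to its left, z up, the work surface at z = 0. Lengths are in m, angles in rad, forces in N, time in s.
With the tool pointing down it reaches from about 0.375 to 0.9 m from the base axis. Payload 3.1 kg.
Tool frame: the origin (TCP) lies at the very end of the fingers, on their centre line; the grasp point (between the pads) lies 19 mm behind it (tcp_to_grasp is the distance from the TCP to the grasp point, in m); z points along the fingers, y is the direction in which the jaws open and shut (so a half turn about z gives the same grasp; the last joint's range is limited). The gripper opens to 85 mm and grips with 20 to 120 N. Pads are 22 mm wide; open, the fingers measure 114 mm over their backs; the gripper's body (76 mm by 85 mm) begins 54 mm behind the grasp point. The pads swing forward as they close: fully open they stand 13 mm farther back than shut.
Start: joints at [-1.433, 0.527, 1.433, -0, 1.181, -0.178], TCP at [0.195, -0.594, 0.231] pointing down, gripper open.
Joint ranges: [-3.08, 3.08], [-0.75, 2.2], [0.22, 2.44], [-1.43, 4.57], [0, 2.65], [-2.85, 2.85]. Speed limits (rad/s): [2.79, 2.79, 3.14, 3.14, 3.14, 3.14].

INTERFACE

Orientations are given as a unit quaternion [x, y, z, w].
In Python, from station import sense, snapshot, camera_info, sign_off, tcp_to_grasp gives the robot as it stands.
- The arm moves only by the shell command python3 -m inch 'ROWS' [FORCE]. ROWS is JSON, a list of rows, each a list of 3 entries, a list of its own where there are three numbers: the closure, from -1 (fully open) to 1 (shut), so that 0 is half open, then the shift along the tool's x, y, z normalised to -1 to 1, where 1 is 10 cm, then the turn, a rotation vector about the tool's x, y, z normalised to -1 to 1, where 1 is 360 degrees. In form: [[jaw, [dx, dy, dz], [ax, ay, az]], ...]. A call has 1 to 20 rows; each row is the pose to reach, as a shift and turn from the pose commanded when the call began, along the tool's axes at that moment, turning the shorter way round; what a row does not reach only later rows make up. A row lasts 1/10 s, in which the tool goes at most 50 mm and 8.59 degrees, less where a joint would pass 70% of its speed; a pose out of reach is approached as far as the arm can. A call with a number of a shift or a turn outside -1 to 1 is refused whole. A call with a gripper value outside its range is refused whole. The fingers move at their own pace and stop on an object; FORCE is the grip in N (left out, the last holds). Time passes only in rows, so rows that repeat a pose let the fingers close. It gives the time, the measured TCP pose, the force and the opening at its end, in the units of the state.
- sense(): the state, without advancing time (a new reading comes with each control period).
- snapshot(name): name is "scene" or "top" or "wrist"; returns (picture, depth): 420x560x3 uint8, blue, green, red; 420x560 float32, m along the optical axis (not along the pixel's ray), 0 where there is no reading.
- camera_info(name): a dict with "K" (3x3 intrinsics, pixels), "dist" ([k1, k2, p1, p2, k3] as OpenCV has them; the pictures are not rectified), "origin" and "orientation" of the camera in the world. Camera axes: x right, y down, z forward; pixel columns grow to the right and rows downward; lengths in m; the calibration is good to about 2 mm. A picture is of the moment at which its call begins: read the wrist's pose just before it. camera_info takes no time and is no camera call; for the wrist camera it gives the pose at the moment of the call.
- sign_off(): hands the job in, once; it reports no verdict.
The state is a dict: "t": time; "q": joint angles; "qd": joint speeds; "tau": joint torques, N m; "tcp_pos": TCP position; "tool_rot": TCP orientation; "force": force on the tool from outside, world axes, zero at the start; "ft_torque": the same for the moment, N m; "finger_gap": opening from 0.0 (shut) to 1.0 (fully open).
Only numpy, scipy, OpenCV 4.12 (cv2) and the standard library are available. Lean on these libraries where they do the work, as an engineer would, in place of code of your own. Each camera call takes 0.05 s, during which the arm holds its last target.

## Working session

There is one attempt and no reset: what is moved stays moved. The work goes in short steps, Python scripts to look and compute and a shell command to move; the robot and the scene stay as the last step left them, time stands still between calls to the robot, and variables do not carry over. Pictures are saved under pics/ and viewed, and the job is handed in when it is done.

```bash
mkdir -p pics; ls; python3 - <<'E'
from station import *
import cv2
print(sense())
for n in("scene","top"):
    p,d=snapshot(n); cv2.imwrite(f"pics/{n}0.png",p)
    import numpy as np
    np.save(f"pics/{n}0.npy",d); print(n,camera_info(n))
print(tcp_to_grasp)
E
```

```text
pics
{'t': 0.0, 'q': array([-1.43250696e+00,  5.28462538e-01,  1.43388963e+00,  2.70429287e-05,
        1.18138489e+00, -1.78489709e-01]), 'qd': array([-0.00021915, -0.00075391,  0.00071472,  0.00019924,  0.00220316,
        0.0014588 ]), 'tau': array([ 2.78023526e-04, -4.42346478e+01, -1.78026778e+01, -2.40813142e-04,
        8.45142582e-03, -7.76430312e-06]), 'tcp_pos': array([ 0.19463495, -0.59318083,  0.23033987]), 'tool_rot': array([ 9.87482823e-01,  1.57722935e-01,  3.40511502e-05, -1.07173640e-03]), 'force': array([ 0.04912378, -0.08110245, -0.30564658]), 'ft_torque': array([ 0.00269799, -0.00078829,  0.01352135]), 'finger_gap': 0.9946792771557116}
scene {'K': array([[509.93026384,   0.        , 278.95817499],
       [  0.        , 509.93026384, 221.52520303],
       [  0.        ,   0.        ,   1.        ]]), 'dist': array([-0.12750004,  0.        ,  0.        ,  0.        ,  0.        ]), 'origin': array([ 0.90323952, -0.48204986,  1.04382638]), 'orientation': array([ 0.91701531,  0.27965854, -0.09050957, -0.26959608])}
top {'K': array([[455.89900975,   0.        , 276.33460451],
       [  0.        , 455.89900975, 202.70387687],
       [  0.        ,   0.        ,   1.        ]]), 'dist': array([-0.05944421,  0.        ,  0.        ,  0.        ,  0.        ]), 'origin': array([0.49484391, 0.01531969, 0.94678517]), 'orientation': array([ 0.70825275, -0.70523197,  0.02047937, -0.02462754])}
0.0187
```

View pics/top0.png

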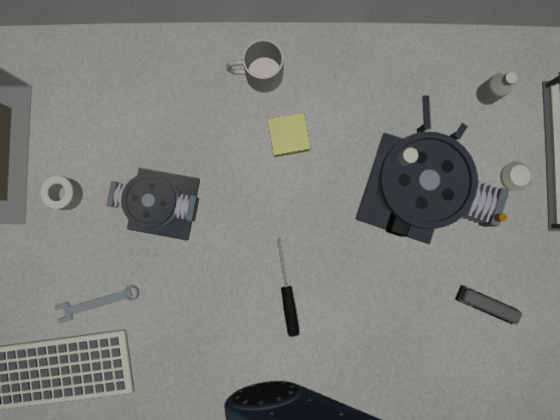

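View pics/scene0.png

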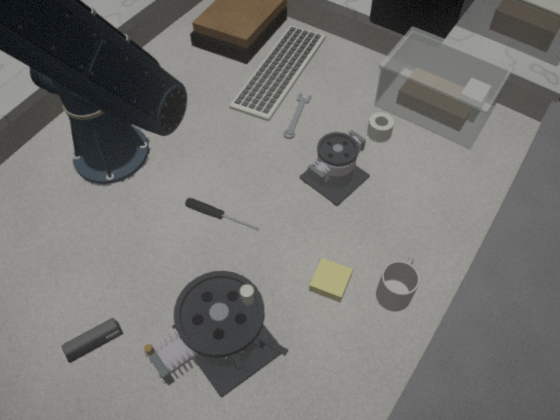

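Top view: the big pump is on the right, with its hub at about (429,180), white knob at (411,155), long pointer at (426,112) and short pointer at (460,130). The small pump is on the left at (148,200). Next I'll measure these.

```bash
cat > h.py <<'E'
import numpy as np,cv2
from scipy.spatial.transform import Rotation as R
def cloud(info,d):
    h,w=d.shape
    u,v=np.meshgrid(np.arange(w),np.arange(h))
    p=cv2.undistortPoints(np.stack([u,v],-1).reshape(-1,1,2).astype(np.float64),info['K'],info['dist']).reshape(h,w,2)
    P=np.dstack([p*d[...,None],d])
    W=P@R.from_quat(info['orientation']).as_matrix().T+info['origin']
    W[d<=0]=np.nan
    return W
def circ(x,y):
    A=np.c_[2*x,2*y,np.ones(len(x))];s=np.linalg.lstsq(A,x*x+y*y,rcond=None)[0]
    return s[0],s[1],np.sqrt(s[2]+s[0]**2+s[1]**2)
def onplane(info,u,v,z):
    p=cv2.undistortPoints(np.array([[[u,v]]],float),info['K'],info['dist'])[0,0]
    r=R.from_quat(info['orientation']).as_matrix()@np.r_[p,1]
    return info['origin']+r*(z-info['origin'][2])/r[2]
E
python3 - <<'E'
from h import *; from station import camera_info
for n in("top","scene"):
    i=camera_info(n);d=np.load(f"pics/{n}0.npy");im=cv2.imread(f"pics/{n}0.png");W=cloud(i,d)
    near=(W[...,1]<-.15)&(W[...,1]>-.55)&(W[...,0]>.35)&(W[...,0]<.75)
    top=near&(W[...,2]>.206)&(W[...,2]<.228)
    print(n,top.sum(),np.nanmean(W[top],0), np.ptp(W[top],axis=0) if top.sum() else 0)
    rim=near&(abs(W[...,2]-.168)<.007)
    P=W[rim];c=P[:,:2].mean(0)
    for _ in range(3):
        r=np.hypot(*(P[:,:2]-c).T);a=np.arctan2(P[:,1]-c[1],P[:,0]-c[0])
        k=r<.093
        o=[]
        for b in np.linspace(-np.pi,np.pi,72,endpoint=False):
            m=k&(a>=b)&(a<b+2*np.pi/72)
            if m.sum()>2:o.append(P[m][np.argmax(r[m])])
        o=np.array(o);x,y,rr=circ(o[:,0],o[:,1]);c=np.array([x,y])
    print('centre',c,rr,np.median(P[:,2]))
    if top.sum():
        kk=np.nanmean(W[top],0)[:2]-c;print('knob r',np.hypot(*kk),'ang',np.arctan2(kk[1],kk[0]))
    out=P[(np.hypot(*(P[:,:2]-c).T)>.0895)];print('out',len(out));
    a=np.arctan2(out[:,1]-c[1],out[:,0]-c[0]);print(np.histogram(a,bins=np.arange(-3.2,3.2,.1)))
    if n=="top":
        for u,v in((426,97),(426,127),(464,126),(455,134),(429,180),(411,155)):
            q=onplane(i,u,v,.168)[:2];e=q-c;print(u,v,q,np.hypot(*e),np.arctan2(e[1],e[0]))
        cv2.imwrite('pics/crop.png',cv2.resize(im[80:260,340:530],None,fx=4,fy=3.3,interpolation=cv2.INTER_CUBIC)[:600,:800])
E
```

```text
top 189 [ 0.6202294  -0.19661436  0.21450967] [0.02265272 0.02359295 0.01201354]
centre [ 0.58720741 -0.24413367] 0.08500958932241669 0.16769534592271873
knob r 0.057866542671987556 ang 0.9634896576867708
out 383
(array([  0,   0,   0,   0,   0,   0,   0,   0,   0,   0,   0,  48,   5,
         0,   0,   0,   0,   0,   0,   0,   0,   0,   0,   0,   0,  43,
        65,   0,   0,   0,   0,  38, 184,   0,   0,   0,   0,   0,   0,
         0,   0,   0,   0,   0,   0,   0,   0,   0,   0,   0,   0,   0,
         0,   0,   0,   0,   0,   0,   0,   0,   0,   0,   0]), array([-3.20000000e+00, -3.10000000e+00, -3.00000000e+00, -2.90000000e+00,
       -2.80000000e+00, -2.70000000e+00, -2.60000000e+00, -2.50000000e+00,
       -2.40000000e+00, -2.30000000e+00, -2.20000000e+00, -2.10000000e+00,
       -2.00000000e+00, -1.90000000e+00, -1.80000000e+00, -1.70000000e+00,
       -1.60000000e+00, -1.50000000e+00, -1.40000000e+00, -1.30000000e+00,
       -1.20000000e+00, -1.10000000e+00, -1.00000000e+00, -9.00000000e-01,
       -8.00000000e-01, -7.00000000e-01, -6.00000000e-01, -5.00000000e-01,
       -4
[... 2174 characters left out ...]
0e-01, -5.00000000e-01,
       -4.00000000e-01, -3.00000000e-01, -2.00000000e-01, -1.00000000e-01,
        2.66453526e-15,  1.00000000e-01,  2.00000000e-01,  3.00000000e-01,
        4.00000000e-01,  5.00000000e-01,  6.00000000e-01,  7.00000000e-01,
        8.00000000e-01,  9.00000000e-01,  1.00000000e+00,  1.10000000e+00,
        1.20000000e+00,  1.30000000e+00,  1.40000000e+00,  1.50000000e+00,
        1.60000000e+00,  1.70000000e+00,  1.80000000e+00,  1.90000000e+00,
        2.00000000e+00,  2.10000000e+00,  2.20000000e+00,  2.30000000e+00,
        2.40000000e+00,  2.50000000e+00,  2.60000000e+00,  2.70000000e+00,
        2.80000000e+00,  2.90000000e+00,  3.00000000e+00,  3.10000000e+00]))
```

View pics/crop.png

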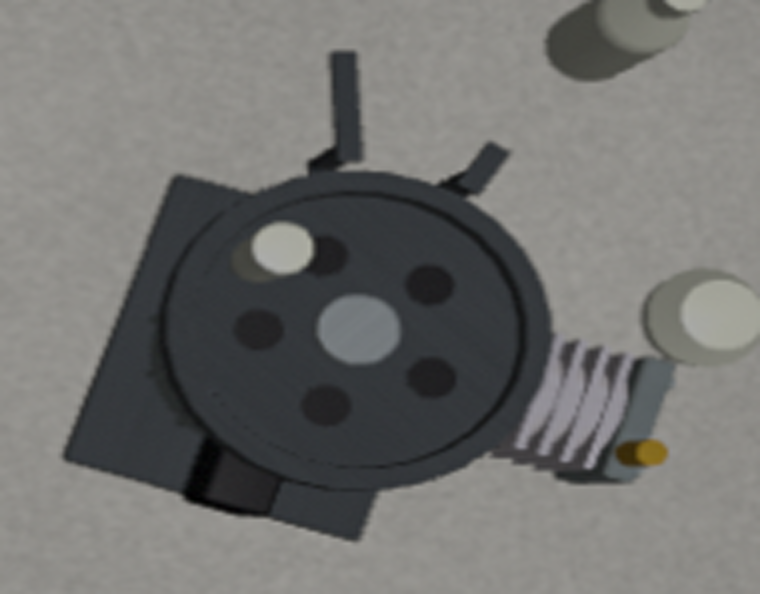

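```bash
python3 -m inch '[[-1,[0.25,-0.12,-0.1],[0,0,0]],[-1,[0.5,-0.23,-0.2],[0,0,0]],[-1,[0.75,-0.35,-0.3],[0,0,0]],[-1,[1,-0.46,-0.3],[0,0,0]]]' 40
python3 -m inch '[[-1,[0.3,-0.14,0],[0,0,0]],[-1,[0.6,-0.28,0],[0,0,0]],[-1,[0.8,-0.37,0],[0,0,0]],[-1,[1,-0.46,0],[0,0,0]]]'
python3 -m inch '[[-1,[0.3,-0.14,0],[0,0,0]],[-1,[0.6,-0.28,0],[0,0,0]],[-1,[0.8,-0.37,0],[0,0,0]],[-1,[1,-0.46,0],[0,0,0]]]'
python3 -m inch '[[-1,[0.3,-0.14,0],[0,0,0]],[-1,[0.6,-0.28,0],[0,0,0]],[-1,[0.8,-0.37,0],[0,0,0]],[-1,[1,-0.46,0],[0,0,0]],[-1,[1,-0.46,0],[0,0,0]],[-1,[1,-0.46,0],[0,0,0]]]'
python3 - <<'E'
from h import *; from station import *
s=sense();M=R.from_quat(s['tool_rot']).as_matrix();print(M,s['t'])
print((M.T@(np.array([.6228,-.1971,.27])-s['tcp_pos']))/.1)
i=camera_info('wrist');p,d=snapshot('wrist');cv2.imwrite('pics/w1.png',p);W=cloud(i,d)
t=(W[...,2]>.206)&(W[...,2]<.225)&(np.hypot(W[...,0]-.62,W[...,1]+.2)<.04);print(t.sum(),np.nanmean(W[t],0) if t.sum() else 0)
E
```

```text
t: 0.5
tcp_pos: [0.2762, -0.5188, 0.2623]
tool_rot: [0.988, 0.158, 0.0, 0.001]
force: [0.1, -0.2, -0.0]
finger_gap: 1.002
t: 0.9
tcp_pos: [0.3568, -0.4428, 0.2609]
tool_rot: [0.987, 0.158, -0.0, -0.0]
force: [-0.2, -0.4, -0.5]
finger_gap: 1.004
t: 1.3
tcp_pos: [0.4374, -0.368, 0.2609]
tool_rot: [0.987, 0.158, -0.0, -0.0]
force: [-0.6, -1.5, 0.5]
finger_gap: 0.999
t: 1.9
tcp_pos: [0.5173, -0.2941, 0.2609]
tool_rot: [0.987, 0.158, -0.001, -0.0]
force: [-0.6, -0.2, 0.1]
finger_gap: 0.996
[[ 9.49855525e-01  3.12686860e-01 -1.18682674e-03]
 [ 3.12687309e-01 -9.49856096e-01  2.09056630e-04]
 [-1.06194535e-03 -5.69679254e-04 -9.99999274e-01]] 1.9
[ 1.30551995 -0.5912429  -0.09251923]
1772 [ 0.62140006 -0.19785366  0.21447142]
```

View pics/w1.png

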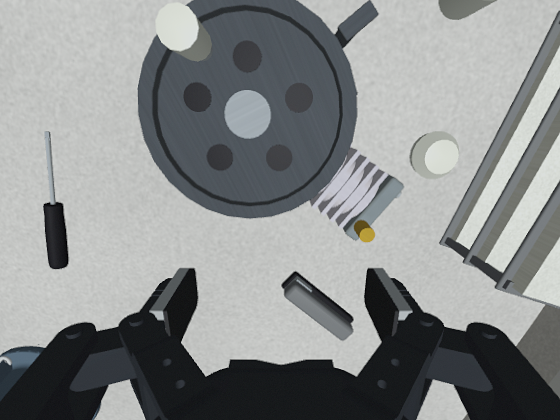

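The wrist view shows the knob at (178,25) and the short pointer at (358,20). Its knob position (0.621, -0.198) agrees with the mean from the other two cameras.

```bash
python3 -m inch '[[-1,[0.3,-0.14,0],[0,0,0]],[-1,[0.6,-0.28,0],[0,0,0]],[-1,[0.8,-0.37,0],[0,0,0]],[-1,[0.9,-0.42,0],[0,0,0]],[-1,[0.9,-0.42,0],[0,0,0]],[-1,[0.9,-0.42,0],[0,0,0]]]'
python3 - <<'E'
from h import *; from station import *
s=sense();M=R.from_quat(s['tool_rot']).as_matrix()
i=camera_info('wrist');p,d=snapshot('wrist');cv2.imwrite('pics/w2.png',p);W=cloud(i,d)
t=(W[...,2]>.206)&(W[...,2]<.225)&(np.hypot(W[...,0]-.62,W[...,1]+.2)<.04);k=np.nanmean(W[t],0);print(t.sum(),k)
rim=(abs(W[...,2]-.168)<.007)&(np.hypot(W[...,0]-.589,W[...,1]+.244)<.2)
P=W[rim];c=np.array([.589,-.244])
for _ in range(4):
    r=np.hypot(*(P[:,:2]-c).T);a=np.arctan2(P[:,1]-c[1],P[:,0]-c[0]);o=[]
    for b in np.linspace(-np.pi,np.pi,72,endpoint=False):
        m=(r<.092)&(a>=b)&(a<b+2*np.pi/72)
        if m.sum()>5 and r[m].max()>.08:o.append(P[m][np.argmax(r[m])])
    o=np.array(o);x,y,rr=circ(o[:,0],o[:,1]);c=np.array([x,y])
print('c',c,rr,len(o))
e=k[:2]-c;print('knob',np.hypot(*e),np.arctan2(e[1],e[0]))
r=np.hypot(*(P[:,:2]-c).T);a=np.arctan2(P[:,1]-c[1],P[:,0]-c[0])
m=(r>.09)&(r<.15)
for lo,hi in((-.2,.2),(-.8,-.4)):
    q=m&(a>lo)&(a<hi)
    if q.sum():
        e=P[q][:,:2].mean(0)-c;print('ptr',q.sum(),np.arctan2(e[1],e[0]),r[q].min(),r[q].max())
print((M.T@(np.array([k[0],k[1],.18])-s['tcp_pos']))/.1)
E
```

```text
t: 2.55
tcp_pos: [0.589, -0.2274, 0.2611]
tool_rot: [0.988, 0.157, -0.001, 0.0]
force: [-1.1, -0.5, -0.2]
finger_gap: 0.999
1115 [ 0.6226244  -0.19664045  0.21472431]
c [ 0.58894443 -0.24385381] 0.08518188535481215 71
knob 0.057995183672087024 0.9511623207543167
ptr 1367 0.0325409145935829 0.09000794298750822 0.14701774880782614
ptr 521 -0.5820165438374134 0.09000967065591288 0.11529262506471266
[ 0.41559372 -0.18757883  0.81080241]
```

View pics/w2.png

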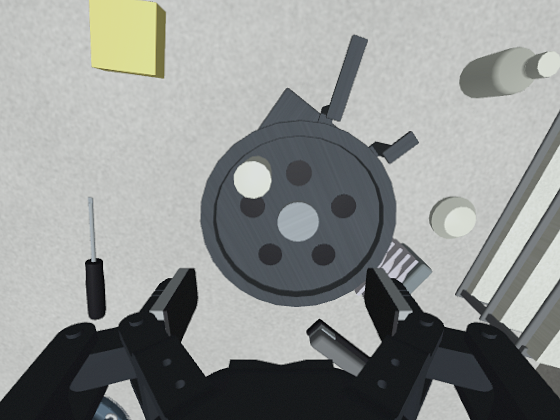

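The wrist view shows the wheel whole: knob at (252,180), long pointer at (348,78), short pointer at (401,146). Wheel centre is (0.589, -0.244). The knob is at 0.951, the long pointer at 0.033 and the short one at -0.582 in world angle, so flywheel ≈ 0.48. I'll move over the knob, go down and pinch it.

```bash
python3 -m inch '[[-1,[0.2,-0.1,0],[0,0,0]],[-1,[0.42,-0.19,0],[0,0,0]],[-1,[0.42,-0.19,0],[0,0,0]],[-1,[0.42,-0.19,0.2],[0,0,0]],[-1,[0.42,-0.19,0.4],[0,0,0]],[-1,[0.42,-0.19,0.6],[0,0,0]],[-1,[0.42,-0.19,0.75],[0,0,0]],[-1,[0.42,-0.19,0.81],[0,0,0]],[-1,[0.42,-0.19,0.81],[0,0,0]],[-1,[0.42,-0.19,0.81],[0,0,0]]]'
python3 -m inch '[[0.2,[0,0,0],[0,0,0]],[0.3,[0,0,0],[0,0,0]],[0.4,[0,0,0],[0,0,0]],[0.5,[0,0,0],[0,0,0]],[0.6,[0,0,0],[0,0,0]],[0.7,[0,0,0],[0,0,0]],[0.8,[0,0,0],[0,0,0]],[0.9,[0,0,0],[0,0,0]],[1,[0,0,0],[0,0,0]],[1,[0,0,0],[0,0,0]],[1,[0,0,0],[0,0,0]],[1,[0,0,0],[0,0,0]]]' 40
python3 - <<'E'
from h import *; from station import *
s=sense();print(s['tcp_pos'],s['force'],s['finger_gap'])
p,d=snapshot('wrist');cv2.imwrite('pics/w3.png',p)
C=np.array([.589,-.2439]);e=s['tcp_pos'][:2]-C;print('r',np.hypot(*e),'f',1.43-np.arctan2(e[1],e[0]))
M=R.from_quat(s['tool_rot']).as_matrix();r=.058
for f in np.arange(.5,1.9,.08):
    a=1.43-f;t=np.r_[C+r*np.array([np.cos(a),np.sin(a)]),s['tcp_pos'][2]]
    print(round(f,2),np.round(M.T@(t-s['tcp_pos'])/.1,3)[:2])
E
```

```text
t: 3.6
tcp_pos: [0.624, -0.1962, 0.1811]
tool_rot: [0.988, 0.157, 0.0, 0.0]
force: [0.7, 0.4, 0.9]
finger_gap: 1.002
t: 4.8
tcp_pos: [0.6241, -0.1957, 0.1808]
tool_rot: [0.987, 0.158, 0.0, 0.0]
force: [-1.3, -1.7, 5.4]
finger_gap: 0.271
[ 0.62411118 -0.19567822  0.18081448] [-1.30484964 -1.74405277  5.41572862] 0.27127512644086427
r 0.0596501020897686 f 0.4885530502340497
0.5 [-0.01   0.015]
0.58 [0.016 0.054]
0.66 [0.038 0.095]
0.74 [0.056 0.137]
0.82 [0.071 0.181]
0.9 [0.083 0.226]
0.98 [0.091 0.272]
1.06 [0.095 0.318]
1.14 [0.096 0.364]
1.22 [0.093 0.411]
1.3 [0.086 0.457]
1.38 [0.076 0.502]
1.46 [0.062 0.546]
1.54 [0.044 0.589]
1.62 [0.023 0.63 ]
1.7 [-0.001  0.67 ]
1.78 [-0.028  0.708]
1.86 [-0.058  0.743]
```

View pics/w3.png

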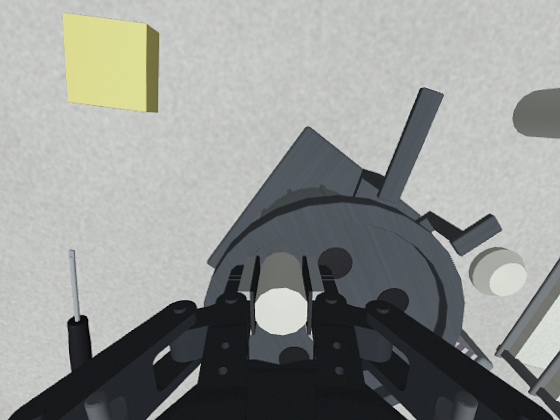

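The knob at (281,312) sits between the pads, gap 23 mm. Now I'll turn it slowly along the arc in stages.

```bash
python3 -m inch '[[1,[0,0.02,0],[0,0,0]],[1,[0.01,0.04,0],[0,0,0]],[1,[0.016,0.054,0],[0,0,0]],[1,[0.027,0.075,0],[0,0,0]],[1,[0.038,0.095,0],[0,0,0]],[1,[0.047,0.116,0],[0,0,0]],[1,[0.056,0.137,0],[0,0,0]],[1,[0.064,0.159,0],[0,0,0]],[1,[0.071,0.181,0],[0,0,0]],[1,[0.077,0.203,0],[0,0,0]],[1,[0.083,0.226,0],[0,0,0]],[1,[0.083,0.226,0],[0,0,0]]]' 40
python3 - <<'E'
from h import *; from station import *
s=sense()
C=np.array([.589,-.2439]);e=s['tcp_pos'][:2]-C;a=np.arctan2(e[1],e[0]);print('r',np.hypot(*e),'f',1.43-a,s['finger_gap'])
F=s['force'][:2];print('rad',F@[np.cos(a),np.sin(a)],'tan cw',F@[np.sin(a),-np.cos(a)])
M=R.from_quat(s['tool_rot']).as_matrix();r=.058
for f in np.arange(.9,1.9,.04):
    a=1.43-f;t=np.r_[C+r*np.array([np.cos(a),np.sin(a)]),s['tcp_pos'][2]]
    print(round(f,2),np.round(M.T@(t-s['tcp_pos'])/.1,3)[:2])
E
```

```text
t: 6.05
tcp_pos: [0.6402, -0.2137, 0.1808]
tool_rot: [0.987, 0.158, 0.002, -0.0]
force: [1.4, 1.1, 3.7]
finger_gap: 0.269
r 0.059470022296361995 f 0.8971203159023489 0.26944884377794937
rad 1.7412733723567422 tan cw -0.26107505536982173
0.9 [-0.014  0.005]
0.94 [-0.01   0.028]
0.98 [-0.006  0.05 ]
1.02 [-0.003  0.074]
1.06 [-0.002  0.097]
1.1 [-0.001  0.12 ]
1.14 [-0.001  0.143]
1.18 [-0.002  0.166]
1.22 [-0.004  0.189]
1.26 [-0.007  0.212]
1.3 [-0.011  0.235]
1.34 [-0.016  0.258]
1.38 [-0.021  0.28 ]
1.42 [-0.028  0.303]
1.46 [-0.035  0.325]
1.5 [-0.044  0.346]
1.54 [-0.053  0.368]
1.58 [-0.063  0.389]
1.62 [-0.074  0.409]
1.66 [-0.085  0.429]
1.7 [-0.098  0.449]
1.74 [-0.111  0.468]
1.78 [-0.125  0.486]
1.82 [-0.14   0.504]
1.86 [-0.155  0.522]
```

```bash
python3 -m inch '[[1,[0,0.02,0],[0,0,0]],[1,[0.003,0.05,0],[0,0,0]],[1,[0.005,0.074,0],[0,0,0]],[1,[0.006,0.097,0],[0,0,0]],[1,[0.007,0.12,0],[0,0,0]],[1,[0.007,0.143,0],[0,0,0]],[1,[0.006,0.166,0],[0,0,0]],[1,[0.004,0.189,0],[0,0,0]],[1,[0.001,0.212,0],[0,0,0]],[1,[-0.003,0.235,0],[0,0,0]],[1,[-0.008,0.258,0],[0,0,0]],[1,[-0.013,0.28,0],[0,0,0]],[1,[-0.02,0.303,0],[0,0,0]],[1,[-0.027,0.325,0],[0,0,0]],[1,[-0.036,0.346,0],[0,0,0]],[1,[-0.036,0.346,0],[0,0,0]]]' 40
python3 - <<'E'
from h import *; from station import *
s=sense()
C=np.array([.589,-.2439]);e=s['tcp_pos'][:2]-C;a=np.arctan2(e[1],e[0]);print('r',np.hypot(*e),'f',1.43-a,s['finger_gap'])
F=s['force'][:2];print('rad',F@[np.cos(a),np.sin(a)],'tan cw',F@[np.sin(a),-np.cos(a)])
M=R.from_quat(s['tool_rot']).as_matrix();r=.058
for f in np.arange(1.46,1.9,.04):
    a=1.43-f;t=np.r_[C+r*np.array([np.cos(a),np.sin(a)]),s['tcp_pos'][2]]
    print(round(f,2),np.round(M.T@(t-s['tcp_pos'])/.1,3)[:2])
p,d=snapshot('wrist');cv2.imwrite('pics/w4.png',p)
E
```

```text
t: 7.65
tcp_pos: [0.6473, -0.2512, 0.1808]
tool_rot: [0.988, 0.157, 0.001, 0.003]
force: [4.7, -3.7, 4.2]
finger_gap: 0.267
r 0.0587536855690843 f 1.554525591324691 0.2668960907100638
rad 5.158085598123973 tan cw 3.0841090681600787
1.46 [ 0.014 -0.054]
1.5 [ 0.006 -0.032]
1.54 [-0.003 -0.011]
1.58 [-0.013  0.01 ]
1.62 [-0.024  0.031]
1.66 [-0.036  0.051]
1.7 [-0.048  0.07 ]
1.74 [-0.061  0.089]
1.78 [-0.075  0.108]
1.82 [-0.09   0.126]
1.86 [-0.106  0.143]
```

View pics/w4.png

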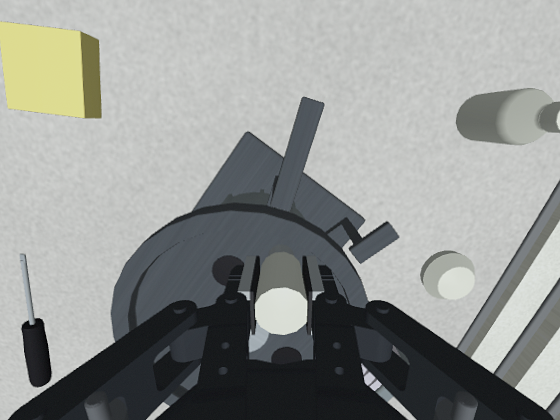

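The knob at (281,312) is still held and has passed the long pointer, with flywheel ≈ 1.55. The wheel now pulls forward as expected. Continuing towards 1.8.

```bash
python3 -m inch '[[1,[-0.008,0.02,0],[0,0,0]],[1,[-0.018,0.041,0],[0,0,0]],[1,[-0.028,0.062,0],[0,0,0]],[1,[-0.04,0.082,0],[0,0,0]],[1,[-0.052,0.1,0],[0,0,0]],[1,[-0.065,0.118,0],[0,0,0]],[1,[-0.078,0.135,0],[0,0,0]],[1,[-0.078,0.135,0],[0,0,0]],[1,[-0.078,0.135,0],[0,0,0]],[1,[-0.078,0.135,0],[0,0,0]]]' 40
python3 - <<'E'
from h import *; from station import *
s=sense()
C=np.array([.589,-.2439]);e=s['tcp_pos'][:2]-C;a=np.arctan2(e[1],e[0]);print('r',np.hypot(*e),'f',1.43-a,s['finger_gap'])
F=s['force'][:2];print('rad',F@[np.cos(a),np.sin(a)],'tan cw',F@[np.sin(a),-np.cos(a)])
M=R.from_quat(s['tool_rot']).as_matrix();r=.058
for f in np.arange(1.7,1.9,.04):
    a=1.43-f;t=np.r_[C+r*np.array([np.cos(a),np.sin(a)]),s['tcp_pos'][2]]
    print(round(f,2),np.round(M.T@(t-s['tcp_pos'])/.1,3)[:2])
E
```

```text
t: 8.7
tcp_pos: [0.6437, -0.2645, 0.1809]
tool_rot: [0.988, 0.158, 0.001, 0.001]
force: [4.5, -2.4, 4.0]
finger_gap: 0.267
r 0.058422931171076574 f 1.7896311262877618 0.26705041087332193
rad 5.0756865351693 tan cw 0.7029629637761562
1.7 [ 0.027 -0.045]
1.74 [ 0.014 -0.026]
1.78 [ 0.    -0.007]
1.82 [-0.015  0.011]
1.86 [-0.03   0.028]
```

```bash
python3 -m inch '[[1,[-0.014,0.01,0],[0,0,0]],[1,[-0.025,0.022,0],[0,0,0]],[1,[-0.025,0.022,0],[0,0,0]],[1,[-0.025,0.022,0],[0,0,0]]]'
python3 -m inch '[[0.45,[0,0,0],[0,0,0]],[0.4,[0,0,0],[0,0,0]],[0.3,[0,0,0],[0,0,0]],[0.2,[0,0,0],[0,0,0]],[0.1,[0,0,0],[0,0,0]],[-0.1,[0,0,0],[0,0,0]],[-0.3,[0,0,0],[0,0,0]],[-0.3,[0,0,0],[0,0,0]]]'
python3 - <<'E'
from h import *; from station import *
s=sense();print(s['force'],s['finger_gap'])
p,d=snapshot('wrist');cv2.imwrite('pics/w5.png',p)
E
```

```text
t: 9.1
tcp_pos: [0.6424, -0.2673, 0.1809]
tool_rot: [0.987, 0.158, 0.001, 0.001]
force: [4.6, -2.3, 4.4]
finger_gap: 0.271
t: 9.9
tcp_pos: [0.6412, -0.2662, 0.1802]
tool_rot: [0.987, 0.158, -0.0, -0.0]
force: [-0.4, -0.9, 0.0]
finger_gap: 0.649
[-0.35063636 -0.89407755  0.02457333] 0.6494890099338434
```

View pics/w5.png

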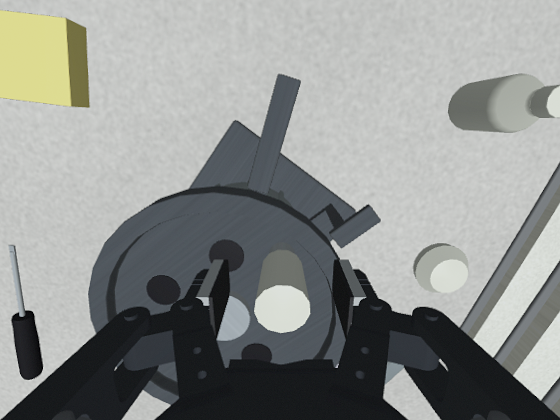

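The knob at (282,308) stands free between the opened pads at (215,300) and (347,300). I'll go straight up, back off and check the angle.

```bash
python3 -m inch '[[-0.3,[0,0,-0.2],[0,0,0]],[-0.3,[0,0,-0.4],[0,0,0]],[-0.3,[0,0,-0.6],[0,0,0]],[-0.3,[0,0,-0.8],[0,0,0]],[-0.3,[-0.3,0,-0.9],[0,0,0]],[-0.3,[-0.6,0,-0.9],[0,0,0]],[-0.3,[-0.8,0,-0.9],[0,0,0]],[-0.3,[-0.8,0,-0.9],[0,0,0]],[-0.3,[-0.8,0,-0.9],[0,0,0]]]'
cat > chk.py <<'E'
from h import *; from station import *
import sys
s=sense();i=camera_info('wrist');p,d=snapshot('wrist');cv2.imwrite(sys.argv[1],p);W=cloud(i,d)
C=np.array([.589,-.2439])
t=(W[...,2]>.206)&(W[...,2]<.225)&(np.hypot(W[...,0]-C[0],W[...,1]-C[1])<.08);k=np.nanmean(W[t],0);e=k[:2]-C
print(t.sum(),k,np.hypot(*e),'f',1.43-np.arctan2(e[1],e[0]),s['t'],s['force'])
P=W[abs(W[...,2]-.168)<.007];r=np.hypot(*(P[:,:2]-C).T);a=np.arctan2(P[:,1]-C[1],P[:,0]-C[0])
for lo,hi in((-.2,.2),(-.8,-.4)):
    q=(r>.09)&(r<.15)&(a>lo)&(a<hi);print('ptr',a[q].mean() if q.any() else None)
E
python3 chk.py pics/w6.png; python3 -m inch '[[-0.3,[0,0,0],[0,0,0]],[-0.3,[0,0,0],[0,0,0]],[-0.3,[0,0,0],[0,0,0]],[-0.3,[0,0,0],[0,0,0]],[-0.3,[0,0,0],[0,0,0]]]'; python3 chk.py pics/w7.png
```

```text
t: 10.85
tcp_pos: [0.5656, -0.2915, 0.2707]
tool_rot: [0.988, 0.157, 0.001, 0.0]
force: [0.9, 0.3, 0.1]
finger_gap: 0.647
1172 [ 0.64030222 -0.26700967  0.21506506] 0.05626699503719036 f 1.8532375267813106 10.85 [0.85318497 0.25756301 0.08524643]
ptr 0.0293308600830144
ptr -0.5879864124856781
t: 11.4
tcp_pos: [0.5655, -0.2911, 0.2702]
tool_rot: [0.987, 0.158, -0.0, -0.0]
force: [-0.6, 0.6, -1.4]
finger_gap: 0.652
1180 [ 0.64026314 -0.26696304  0.21507593] 0.056212216280218115 f 1.8527668427696373 11.4 [-0.56182285  0.58270303 -1.375121  ]
ptr 0.029678624553201548
ptr -0.5882600347119918
```

View pics/w7.png

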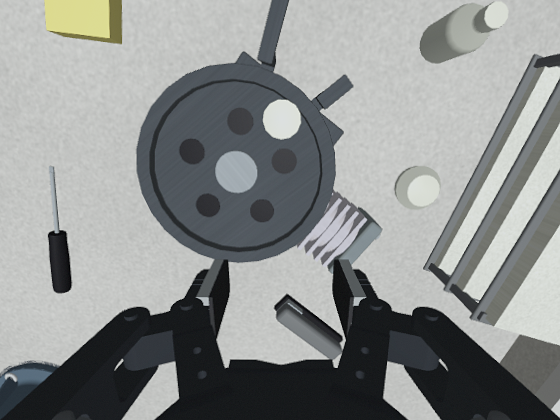

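The knob at (282,119) stands between the long pointer (272,35) and the short one (333,93). It is still, at about 1.85 rad, and the arm is clear.

```bash
python3 -c "from station import sign_off; print(sign_off())"
```

```text
the job is handed in; nothing more can be done
None
```

I turned the big pump's flywheel slowly clockwise by its knob, from about 0.48 rad through the stiff stretch. I let go just past it and handed the job in at about 11.4 s.

- **Flywheel:** two wrist pictures about 0.5 s apart both put it at 1.853 rad, so the knob stands still between the long pointer (1.40) and the short one (2.01).
- **Arm:** it stood about 5 cm above the knob and 8 cm back from it, with only noise-level wrist force (about 1.6 N at most).
- **Small pump:** the arm never went near it. I did not measure its wheel again at the end.
- **Disagreement:** the knob's distance from the wheel's axis came out as 56 mm in the last pictures instead of 58 mm. That is within the 2 mm calibration error and changes the angle by no more than a few hundredths of a radian.

No check failed, but the hand-in reports no verdict, so I can't confirm the result.

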